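# Hold a sensor pod down in the sprung test nest

### The arm

A 7-joint arm with a two-finger parallel gripper is mounted at the origin on the work surface. World frame = base frame: x ahead of the robot, y to its left, z up, the work surface at z = 0. Lengths are in m, angles in rad, forces in N, time in s.
With the tool pointing down it reaches from about 0.4 to 0.85 m from the base axis. Payload 10.4 kg.
Tool frame: the origin (TCP) lies at the very end of the fingers, on their centre line; the grasp point (between the pads) lies 19 mm behind it; z points along the fingers, y is the line along which they close (so a half turn about z gives the same grasp; the last joint's range is limited). The gripper opens to 85 mm and grips with 20 to 120 N. Pads are 22 mm wide; open, the fingers measure 114 mm over their backs; the gripper's body (76 mm by 85 mm) begins 54 mm behind the grasp point. The pads swing forward as they close: fully open they stand 13 mm farther back than shut.
Start: joints at [-1.362, 0.332, -0.065, 1.46, 0.022, 1.35, -0.088], TCP at [0.144, 0.608, 0.231] pointing down, gripper open.
Joint ranges: [-2.6, 2.6], [-0.5, 2.12], [-1.47, 1.34], [0.16, 2.42], [-1.27, 4.41], [0.06, 2.06], [-2.6, 2.6]. Speed limits (rad/s): [2.22, 2.22, 2.79, 2.79, 3.14, 3.14, 3.14].

### API

Orientations are given as a unit quaternion [x, y, z, w].
In Python, from workcell import * gives the robot as it stands.
- The arm moves only by the tool step_arm, never from a script. Its argument "commands" is one flat list of numbers, 7 for each row, row after row: the finger opening in mm, from 0 to 85.4, then the shift along the world's x, y, z as a fraction of full scale, then the turn, a rotation vector about the world's x, y, z as a fraction of full scale. A call has exactly 10 rows; each row is the pose to reach, as a shift and turn from the pose commanded when the call began, turning the shorter way round; what a row does not reach only later rows make up. Full scale, the value 1, is 0.6 m for a shift and pi rad for a turn. A row lasts 1/8 s, in which the tool goes at most 62.5 mm and 10.7 degrees, less where a joint would pass 70% of its speed; a pose out of reach is approached as far as the arm can. A call with a number of a shift or a turn outside -1 to 1 is refused whole. A call with a gripper value outside its range is refused whole. The fingers move at their own pace and stop on an object; "squeeze" is the grip in N (left out, the last holds). Time passes only in rows, so rows that repeat a pose let the fingers close, or fill a call up. It gives the time, the measured TCP pose, the force, the opening and the grip force at its end, in the units of the state.
- get_obs(): the state, without advancing time (a new reading comes with each control period).
- camera(name): name is "scene" or "top" or "wrist"; returns the picture (400x640x3 uint8, red, green, blue); there is no depth.
- camera_params(name): a dict with "mtx" (3x3 intrinsics, pixels), "extrinsics" (4x4, takes a point from world to camera coordinates); the wrist camera has in their place "tool_from_camera" (4x4, takes a point from camera to tool coordinates, whose origin is the TCP and whose axes are the flange's). Camera axes: x right, y down, z forward; pixel columns grow to the right and rows downward; lengths in m; the calibration is good to about 2 mm. A picture is of the moment at which its call begins: read the wrist's pose just before it. camera_params takes no time and is no camera call.
- hand_in(): hands the job in; it is judged then, once.
The state is a dict: "clock": time; "joint_pos": joint angles; "joint_velocities": joint speeds; "tau": joint torques, N m; "position": TCP position; "ee_rot": TCP orientation; "ft_force": force on the tool from outside, world axes, zero at the start; "torque": the same for the moment, N m; "grip_width": opening from 0.0 (shut) to 1.0 (fully open); "grasp_force": force on a finger pad.
Only numpy, scipy, OpenCV 4.12 (cv2) and the standard library are available. Lean on these libraries where they do the work, as an engineer would, in place of code of your own. Each camera call takes 0.05 s, during which the arm holds its last target. There are 200 camera calls.

### The job

Take the orange sensor pod out of the foam tray, turn it so that its black port faces the red pointer of the test nest, and seat it upright in the nest's blue sprung ring. Press the pod down until the ring is fully home, flush with the black cup around it, and finish while the gripper is still holding the pod pressed down: do not let go. Press only on the pod, and leave everything else on the bench where it is.

Things in the scene. Friction and masses are not known exactly. Their poses are not given: they have to be found in the camera images.
- pod: orange flask-shaped pod, 0.12-0.21 kg, loose, upright. Origin: centre of its underside; z up its axis; +x to its port. Foot 38 mm diameter to z 8; cone to 68 mm at z 24; belly 68 mm to z 42; shoulder to 38 mm at z 56; round neck 36 mm diameter, z 56 to the flat top at z 96. Starts in any of three tray pockets, underside 22 mm above the bench, heading within 75 degrees of the tray's +x
- pod_neck (a point): point on the orange pod's axis at the middle height of the neck's graspable part, 80 mm above its underside
- pod_port (a point): outer end of the orange pod's port: a black block 14 mm wide, z 27 to 39 mm on the pod, sticking out on the pod's +x side to 44 mm from its axis, with a short white stripe on the shoulder above it. The point is 44 mm from the axis, 33 mm above the underside
- tray: fixed white foam tray, 260 x 260 x 30 mm, origin at the centre of its underside on the bench; four round pockets, 42 mm diameter and 8 mm deep, at x, y = +-60 mm; three hold pods, the one at +x, -y is empty
- nest: test nest, fixed: aluminium base plate 150 x 130 x 14 mm (x from -70 to 80), on it an upright black cup (outer diameter 104, inner 92, rim 42 mm above the bench) with the blue sprung ring inside. Origin: on the bench under the ring's axis; z up; +x points from that axis to the red pointer. Heading within 40 degrees of world +x
- pointer (a point): tip of the red pointer, 43 mm from the nest's axis on its +x side, 43 mm above the bench: a red arrow on top of a red block (16 mm wide, 55 to 65 mm from the axis) against the outside of the cup. The pod's port must end up above it, the pod's +x along the nest's +x
- ring (a joint): how far the blue ring is pressed down: 0 up (its top 56 mm above the bench, 14 mm above the cup's rim), 0.014 m on its stop (top flush with the rim). It only slides straight down; its spring pushes up with about 4.5 N at 0 and 11.5 N on the stop, more than the pod's weight, so it comes up again when nothing presses
- ring_top (a point): centre of the blue ring's top face (moves with the ring). Ring: 84 mm outside, 60 mm inside diameter, 16 mm tall. The pod's cone settles on its inner edge and centres itself: seated, the pod's underside is about 20 mm below this point (36 mm above the bench with the ring up, 22 mm with it fully down)
- dark_pod_a: same shape and size as the orange pod but charcoal grey, standing in another pocket of the tray; bystander
- dark_pod_b: same shape and size as the orange pod but charcoal grey, standing in another pocket of the tray; bystander
- pliers: pliers with yellow handles, 140 mm long, lying flat; origin under the joint; bystander
- screwdriver: screwdriver lying on the bench; bystander
- tape: roll of brown tape lying flat, 90 mm diameter, 22 mm tall; bystander
- flask: dark steel drink flask, 62 mm diameter, 170 mm tall, standing; bystander
- case: flat orange device case, 100 x 75 x 26 mm; bystander
There are look-alikes about, which are no part of the job. Of the things that look like the pod, the largest one is meant.

How it is judged:
On the way, in this order (a step that is already met when the one before it is completed fails the run):
1. the orange pod is lifted out of the tray in the gripper (height (world z) of pod above 0.045 m and contact force between the fingers and pod above 1 N and contact force between pod and tray below 0.1 N), for 0.2 s.
2. the pod, port facing the pointer, is pressed down with the ring home (value of joint ring above 0.0115 m and contact force between pod and nest above 5 N and contact force between the fingers and pod above 2 N and contact force between each of the arm, the fingers and nest below 1 N and horizontal distance between pod and nest below 0.005 m and angle between pod's own z axis and vertical below 0.12 rad and z of pod in the frame of nest between 0.012 and 0.032 m and angle between the x axis of pod and the x axis of nest, either way round below 0.2 rad and x of pod_port in the frame of nest above 0.03 m), for 0.2 s.
At the end, for the whole second after the job is handed in: Ring held down at least 11.5 of 14 mm by the pod, which is upright (7 deg), centred (5 mm), port within 11 deg of the pointer, still, gripped or pressed by the fingers (over 2 N) and pushing on the ring with over 5 N; the robot does not touch the nest; bystanders within 25 mm (all of step 2 and contact force between pod and tray below 0.1 N and linear speed of pod below 0.02 m/s); the arm keeps its last pose, push and grip.
It fails at once if a bystander is moved by more than 25 mm or a standing one tipped (distance of any of dark_pod_a, dark_pod_b, pliers, screwdriver, tape, flask, case from where it was at the start of the episode above 0.025 m or angle between any of dark_pod_a, dark_pod_b, flask's own z axis and vertical above 0.5 rad).
It also fails if it takes over 38 s, if anything falls off the work surface, if the arm or the gripper's body presses on something with over 40 N, if the wrist force passes 120 N, or if a joint passes its speed limit or range.

## Working session

There is one attempt and no reset: what is moved stays moved. The work goes in short steps, Python scripts to look and compute and a tool call to move; the robot and the scene stay as the last step left them, time stands still between calls to the robot, and variables do not carry over. Pictures are saved under pics/ and viewed, at most 10 in all, crops included, and the job is handed in when it is done.

Besides the shell and the picture viewer there is one more tool, called as name(argument=value, ...) on one line, values as JSON. step_arm: Moves the arm, as the interface text tells. Its arguments: {"type":"object","properties":{"commands":{"type":"array","items":{"type":"number"}},"squeeze":{"type":"number"}},"required":["commands"]}

```bash
mkdir -p pics; python3 - <<'E'
from workcell import *
import cv2
o=get_obs();print(o['clock'],o['position'],o['ee_rot'],o['grip_width'])
for n in("top","scene"):
    im=camera(n);cv2.imwrite(f'pics/{n}0.png',im[:,:,::-1]);p=camera_params(n);print(n,p)
print(camera_params("wrist"))
E
```

```text
0.0 [0.1435068  0.60790054 0.23048372] [ 1.15640125e-01  9.93290898e-01 -7.43209371e-04 -4.26579539e-05] 1.0020080833719602
top {'mtx': array([[403.27126294,   0.        , 323.80035637],
       [  0.        , 403.27126294, 200.84100504],
       [  0.        ,   0.        ,   1.        ]]), 'extrinsics': array([[ 0.00283772, -0.99995958,  0.00853162, -0.00941698],
       [-0.98642426, -0.00419994, -0.16416313,  0.53530775],
       [ 0.16419232, -0.00794995, -0.98639631,  1.04716287],
       [ 0.        ,  0.        ,  0.        ,  1.        ]])}
scene {'mtx': array([[405.76723143,   0.        , 315.6111907 ],
       [  0.        , 405.76723143, 199.53966732],
       [  0.        ,   0.        ,   1.        ]]), 'extrinsics': array([[ 0.26419487,  0.96442848,  0.00887581, -0.1371577 ],
       [ 0.742044  , -0.19737915, -0.64063419, -0.33851872],
       [-0.61609396,  0.17583851, -0.76779493,  1.44675102],
       [ 0.        ,  0.        ,  0.        ,  1.        ]])}
{'mtx': array([[307.56456879,   0.        , 323.14380801],
       [  0.        , 307.56456879, 200.25972682],
       [  0.        ,   0.        ,   1.        ]]), 'tool_from_camera': array([[-4.85020909e-04, -9.62619567e-01, -2.70856667e-01,
         6.87904985e-02],
       [ 9.99999853e-01, -4.01344702e-04, -3.64320272e-04,
        -4.68603749e-04],
       [ 2.41994934e-04, -2.70856804e-01,  9.62619620e-01,
        -1.42498795e-01],
       [ 0.00000000e+00,  0.00000000e+00,  0.00000000e+00,
         1.00000000e+00]])}
```

View pics/top0.png

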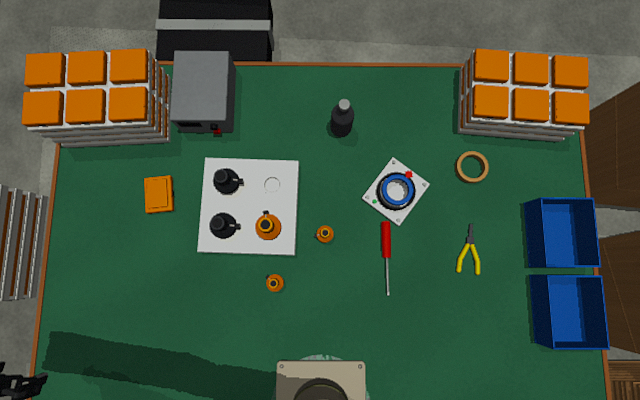

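View pics/scene0.png

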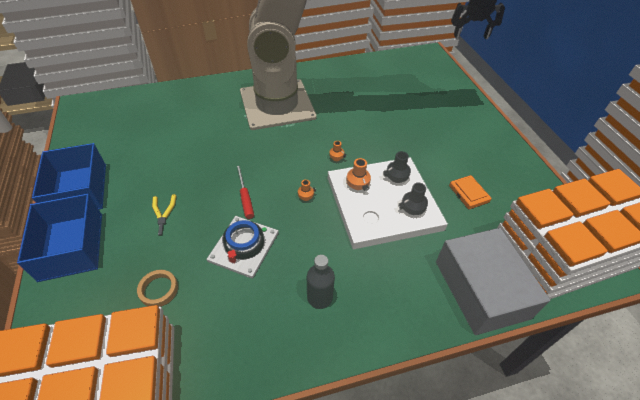

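The top view shows the orange pod in the tray at about (268,227), its port pointing up at about (266,213), the nest near (396,190) with its red pointer at (408,175), and two smaller look-alikes at (325,234) and (275,283). The scene view agrees. I'll enlarge both targets.

```bash
python3 - <<'E'
import cv2,numpy as np
a=cv2.imread('pics/top0.png')
f=lambda x,y:cv2.resize(a[y:y+75,x:x+50],None,fx=8,fy=8,interpolation=cv2.INTER_CUBIC)
g=lambda x,y:cv2.resize(a[y:y+75,x:x+50],None,fx=8,fy=8,interpolation=cv2.INTER_CUBIC)
cv2.imwrite('pics/crop1.png',np.hstack([f(245,190),a[0:0] if 0 else f(372,152)]))
E
```

```text
(no output)
```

View pics/crop1.png

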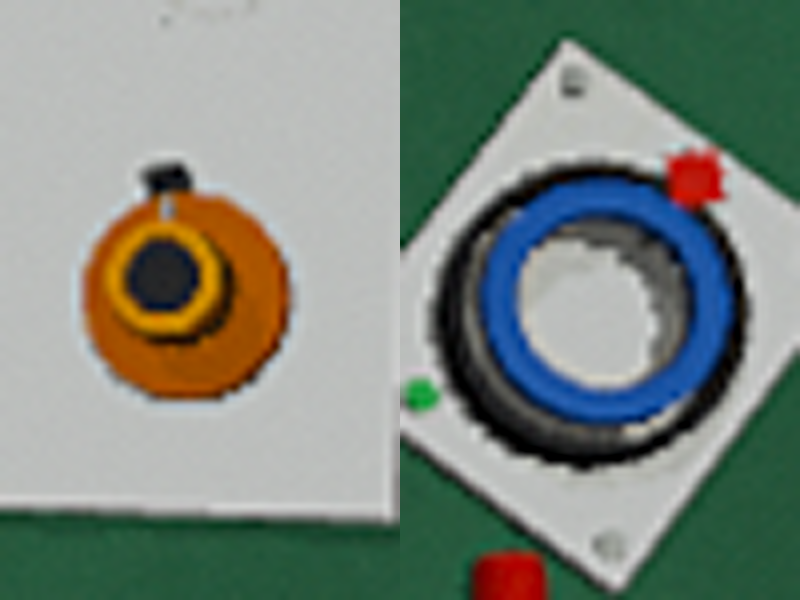

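The crop shows the neck top centred at crop (164,278), belly at (187,297) and port at (166,178). On the nest, the ring top is centred at (606,300), the red pointer at (695,182), and plate corners are at (568,40) and (620,592).

```bash
cat > h.py <<'E'
import numpy as np
from workcell import *
def ray(uv,z,mtx,T):  # T world_from_cam
    d=T[:3,:3]@np.linalg.solve(mtx,[*uv,1]); o=T[:3,3]
    return (o+d*(z-o[2])/d[2])
def top(uv,z):
    p=camera_params('top');return ray(uv,z,p['mtx'],np.linalg.inv(p['extrinsics']))
E
python3 - <<'E'
from h import *
c=lambda x,y,ox,oy:(ox+x/8-.44,oy+y/8-.44)
L=lambda x,y,z:top(c(x,y,245,190),z)
R=lambda x,y,z:top(c(x-400,y,372,152),z)
n=L(164,278,.118);b=L(187,297,.055);p=L(166,178,.058)
print('neck',n,'belly',b,'port',p,np.degrees(np.arctan2(*(p-b)[1::-1])),np.degrees(np.arctan2(*(p-n)[1::-1])),np.linalg.norm((p-n)[:2]))
r=R(606,300,.056);q=R(695,182,.043)
print('ring',r,'ptr',q,np.degrees(np.arctan2(*(q-r)[1::-1])),np.linalg.norm((q-r)[:2]))
a=R(568,40,.014);d=R(620,592,.014);print(a,d)
v=(d-a);print('plate diag',np.degrees(np.arctan2(v[1],v[0])))
# plate diag in nest frame: try corners (80,65)->(-70,-65), (80,-65)... 
for A,D in(((80,65),(-70,-65)),((80,-65),(-70,65))):
  w=np.subtract(D,A);print(np.degrees(np.arctan2(v[1],v[0])-np.arctan2(w[1],w[0])),np.linalg.norm(w),np.linalg.norm(v))
  
E
```

```text
neck [0.46310989 0.13939934 0.118     ] belly [0.46354474 0.14031087 0.055     ] port [0.5028512  0.14789771 0.058     ] 10.92474653438336 12.070463769843752 0.040639815761366174
ring [ 0.56640897 -0.20540158  0.056     ] ptr [ 0.61036163 -0.23962677  0.043     ] -37.907280377622584 0.055706371468735555
[ 0.66863617 -0.20259338  0.014     ] [ 0.4721271  -0.21560067  0.014     ]
plate diag -176.2130123273337
-37.127395547358816 198.4943324127921 0.19693908564020066
-315.29862910730856 198.4943324127921 0.19693908564020066
```

step_arm(commands=[85, 0.5325, -0.781, -0.05, 0, 0, -0.317, 85, 0.5325, -0.781, -0.05, 0, 0, -0.317, 85, 0.5325, -0.781, -0.05, 0, 0, -0.317, 85, 0.5325, -0.781, -0.05, 0, 0, -0.317, 85, 0.5325, -0.781, -0.05, 0, 0, -0.317, 85, 0.5325, -0.781, -0.05, 0, 0, -0.317, 85, 0.5325, -0.781, -0.05, 0, 0, -0.317, 85, 0.5325, -0.781, -0.05, 0, 0, -0.317, 85, 0.5325, -0.781, -0.05, 0, 0, -0.317, 85, 0.5325, -0.781, -0.05, 0, 0, -0.317], squeeze=40)

```text
clock: 1.35
position: [0.4647, 0.1351, 0.2011]
ee_rot: [0.579, 0.815, -0.0, 0.0]
ft_force: [-0.5, 0.8, -0.3]
grip_width: 0.997
grasp_force: 0.0
```

```bash
cat >> h.py <<'E'
from scipy.spatial.transform import Rotation as Ro
def wristT(o):
    T=np.eye(4);T[:3,:3]=Ro.from_quat(o['ee_rot']).as_matrix();T[:3,3]=o['position']
    return T@camera_params('wrist')['tool_from_camera']
def proj(P,mtx,T):
    q=mtx@(np.linalg.inv(T)@[*P,1])[:3];return q[:2]/q[2]
E
python3 - <<'E'
from h import *
import cv2
o=get_obs();im=camera('wrist').copy();T=wristT(o);m=camera_params('wrist')['mtx'];np.save('T1.npy',T)
print(o['clock'],o['position'],np.degrees(Ro.from_quat(o['ee_rot']).as_euler('xyz')),o['joint_pos'])
cv2.imwrite('pics/w1.png',im[:,:,::-1])
print(proj([.4633,.1398,.118],m,T),proj([.5055,.1485,.058],m,T))
E
```

```text
1.35 [0.46470128 0.13514813 0.2010816 ] [-1.79988070e+02  6.49317488e-02  1.09246392e+02] [-0.8368527   0.02568349  0.47051108  1.88643489 -0.01114777  1.2325263
 -0.02685983]
[324.03603131 200.0709573 ] [368.62175561 188.7293966 ]
```

View pics/w1.png

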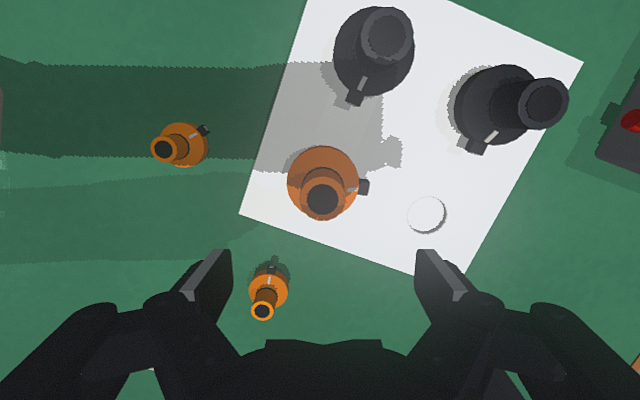

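The wrist view puts the neck top at (322,198) and the port end at about (369,187), both within 2 px of prediction. I'll refine and check whether the arm has settled.

```bash
python3 - <<'E'
from h import *
T=np.load('T1.npy');m=camera_params('wrist')['mtx']
n=ray((322,198),.118,m,T);p=ray((369,187),.058,m,T);b=ray((322,179),.055,m,T)
print(n,b,p,np.degrees(np.arctan2(*(p-n)[1::-1])),np.linalg.norm((p-n)[:2]))
o=get_obs();print(o['position'],o['clock'],o['joint_velocities'])
E
```

```text
[0.4612984  0.14083482 0.118     ] [0.46056837 0.14219276 0.055     ] [0.50521809 0.15019658 0.058     ] 12.032869028129994 0.04490636210144587
[0.46392912 0.13708489 0.20101366] 1.4 [-0.03710884 -0.01162833 -0.05853128  0.00773233 -0.00384604  0.00127962
 -0.03979287]
```

step_arm(commands=[85, -0.0015, 0.0015, 0, 0, 0, 0, 85, -0.0015, 0.0015, -0.05, 0, 0, 0, 85, -0.0015, 0.0015, -0.1, 0, 0, 0, 85, -0.0015, 0.0015, -0.15, 0, 0, 0, 85, -0.0015, 0.0015, -0.18, 0, 0, 0, 85, -0.0015, 0.0015, -0.194, 0, 0, 0, 85, -0.0015, 0.0015, -0.194, 0, 0, 0, 85, -0.0015, 0.0015, -0.194, 0, 0, 0, 20, -0.0015, 0.0015, -0.194, 0, 0, 0, 20, -0.0015, 0.0015, -0.194, 0, 0, 0], squeeze=60)

```text
clock: 2.65
position: [0.4624, 0.1407, 0.0853]
ee_rot: [0.576, 0.817, 0.0, 0.0]
ft_force: [0.1, -0.3, 0.7]
grip_width: 0.601
grasp_force: 0.0
```

step_arm(commands=[20, 0, 0, 0, 0, 0, 0, 20, 0, 0, 0, 0, 0, 0, 20, 0, 0, 0, 0, 0, 0, 20, 0, 0, 0, 0, 0, 0, 20, 0, 0, 0.01, 0, 0, 0, 20, 0, 0, 0.04, 0, 0, 0, 20, 0, 0, 0.08, 0, 0, 0, 20, 0, 0, 0.12, 0, 0, 0, 20, 0, 0, 0.15, 0, 0, 0, 20, 0, 0, 0.15, 0, 0, 0])

```text
clock: 3.9
position: [0.4628, 0.1409, 0.176]
ee_rot: [0.576, 0.817, 0.001, 0.0]
ft_force: [-0.3, 0.0, -2.0]
grip_width: 0.408
grasp_force: 59.9
```

step_arm(commands=[20, 0.04, -0.09, 0.01, 0, 0, -0.04, 20, 0.06, -0.18, 0.01, 0, 0, -0.09, 20, 0.085, -0.27, 0.01, 0, 0, -0.135, 20, 0.11, -0.36, 0.01, 0, 0, -0.18, 20, 0.135, -0.45, 0.01, 0, 0, -0.225, 20, 0.16, -0.53, 0.01, 0, 0, -0.25, 20, 0.173, -0.577, 0.01, 0, 0, -0.273, 20, 0.173, -0.577, 0.01, 0, 0, -0.273, 20, 0.173, -0.577, 0.01, 0, 0, -0.273, 20, 0.173, -0.577, 0.01, 0, 0, -0.273])

```text
clock: 5.15
position: [0.566, -0.2041, 0.1806]
ee_rot: [0.863, 0.505, 0.0, -0.0]
ft_force: [0.1, -0.3, -1.2]
grip_width: 0.406
grasp_force: 60.2
```

```bash
python3 - <<'E'
from h import *
import cv2
o=get_obs();im=camera('wrist').copy();t=camera('top').copy();T=wristT(o);np.save('T2.npy',T)
print(o['clock'],o['position'],np.degrees(Ro.from_quat(o['ee_rot']).as_euler('xyz')),o['joint_pos'],o['ft_force'],o['torque'])
cv2.imwrite('pics/w2.png',im[:,:,::-1]);cv2.imwrite('pics/top2.png',t[:,:,::-1])
R=cv2.resize(im[40:290,190:450],None,fx=2,fy=2,interpolation=cv2.INTER_CUBIC)
L=cv2.resize(t[150:250,360:470],None,fx=2.5,fy=5,interpolation=cv2.INTER_CUBIC)
cv2.imwrite('pics/c2.png',np.hstack([R,L])[:,:,::-1])
E
```

```text
5.15 [ 0.56601705 -0.20408678  0.18063905] [-1.79966481e+02 -3.55972058e-02  6.06548504e+01] [-0.35367818  0.38831253  0.79525281  1.62887129 -0.28987218  1.24738097
 -0.01460659] [ 0.08737005 -0.27586558 -1.2202337 ] [-0.02038452  0.02131779 -0.04188444]
```

View pics/c2.png

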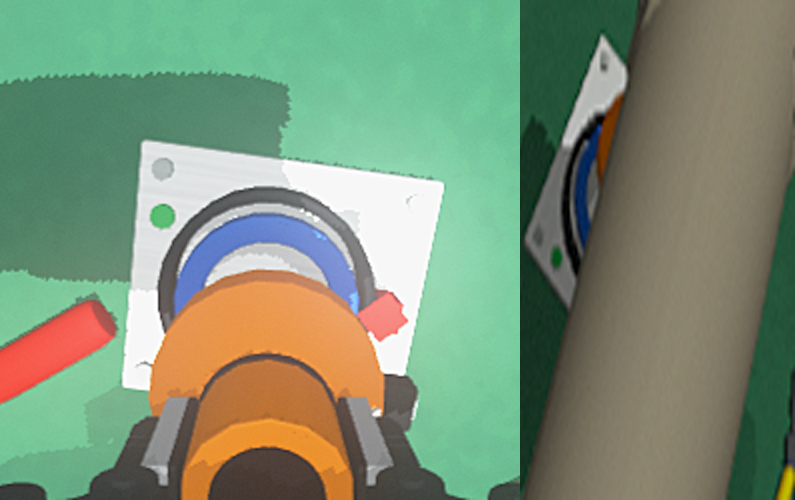

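The crop shows the nest plate with corners at (142,141), (443,182) and (123,387). The red pointer is at (385,315), and the held pod's port end is at about (416,402) on the right, roughly toward the pointer. Next I'll compute the headings.

```bash
python3 - <<'E'
from h import *
T=np.load('T2.npy');m=camera_params('wrist')['mtx']
W=lambda x,y,z:ray((x/2+189.75,y/2+39.75),z,m,T)
A,B,C=W(142,141,.014),W(443,182,.014),W(123,387,.014)
v=B-A;h=np.arctan2(v[1],v[0]);print('nest h',np.degrees(h),np.linalg.norm(v))
e=A-C;print('side',np.degrees(np.arctan2(e[1],e[0]))-90,np.linalg.norm(e))
R=np.array([[np.cos(h),-np.sin(h)],[np.sin(h),np.cos(h)]])
print('ctr',A[:2]-R@[-.07,.065],B[:2]-R@[.08,.065])
p=W(416,402,.151);d=p[:2]-[.566,-.2041];print('port',np.degrees(np.arctan2(d[1],d[0])),np.linalg.norm(d))
q=W(385,315,.047);d=q[:2]-[.5665,-.2055];print('ptr',np.degrees(np.arctan2(d[1],d[0])),np.linalg.norm(d))
# cup left/right tangent & top points of outer rim
l,r,t=W(159,290,.042),W(374,285,.042),W(268,187,.042);print(l,r,t)
u=W(175,300,.056);print(get_obs()['position'])
import cv2
im=cv2.imread('pics/w2.png')
E
```

```text
nest h -36.87416317153346 0.14796634679167328
side -37.08053208419078 0.12827147497535873
ctr [ 0.56544334 -0.20628182] [ 0.56381651 -0.20506151]
port -36.59962919243187 0.04534224074545434
ptr -35.36432812000218 0.05403651630012719
[ 0.5239568  -0.17567995  0.042     ] [ 0.6127532  -0.22290193  0.042     ] [ 0.59156192 -0.15956364  0.042     ]
[ 0.56610507 -0.20446147  0.18094049]
```

step_arm(commands=[20, 0, 0, -0.02, 0, 0, 0, 20, 0, 0, -0.05, 0, 0, 0, 20, 0, 0, -0.08, 0, 0, 0, 20, 0, 0, -0.1, 0, 0, 0, 20, 0, 0, -0.115, 0, 0, 0, 20, 0, 0, -0.125, 0, 0, 0, 20, 0, 0, -0.13, 0, 0, 0, 20, 0, 0, -0.135, 0, 0, 0, 20, 0, 0, -0.14, 0, 0, 0, 20, 0, 0, -0.14, 0, 0, 0])

```text
clock: 6.5
position: [0.5662, -0.2056, 0.0973]
ee_rot: [0.864, 0.504, 0.0, 0.0]
ft_force: [-1.0, 0.8, 4.4]
grip_width: 0.407
grasp_force: 60.7
```

step_arm(commands=[20, -0.001, 0.001, -0.004, 0, 0, 0, 20, -0.001, 0.001, -0.008, 0, 0, 0, 20, -0.001, 0.001, -0.012, 0, 0, 0, 20, -0.001, 0.001, -0.016, 0, 0, 0, 20, -0.001, 0.001, -0.018, 0, 0, 0, 20, -0.001, 0.001, -0.02, 0, 0, 0, 20, -0.001, 0.001, -0.021, 0, 0, 0, 20, -0.001, 0.001, -0.021, 0, 0, 0, 20, -0.001, 0.001, -0.021, 0, 0, 0, 20, -0.001, 0.001, -0.021, 0, 0, 0])

```text
clock: 7.75
position: [0.5658, -0.2051, 0.0853]
ee_rot: [0.864, 0.504, 0.001, 0.0]
ft_force: [-3.6, 1.6, 11.2]
grip_width: 0.405
grasp_force: 61.6
```

step_arm(commands=[20, -0.001, 0.0005, -0.002, 0, 0, 0, 20, -0.002, 0.001, -0.003, 0, 0, 0, 20, -0.002, 0.001, -0.004, 0, 0, 0, 20, -0.002, 0.001, -0.004, 0, 0, 0, 20, -0.002, 0.001, -0.005, 0, 0, 0, 20, -0.002, 0.001, -0.005, 0, 0, 0, 20, -0.002, 0.001, -0.005, 0, 0, 0, 20, -0.002, 0.001, -0.005, 0, 0, 0, 20, -0.002, 0.001, -0.005, 0, 0, 0, 20, -0.002, 0.001, -0.005, 0, 0, 0])

```text
clock: 9.0
position: [0.5659, -0.2051, 0.0847]
ee_rot: [0.864, 0.504, 0.002, 0.001]
ft_force: [-9.1, 4.1, 32.0]
grip_width: 0.407
grasp_force: 63.4
```

```bash
python3 - <<'E'
from h import *
import cv2
o=get_obs();im=camera('wrist').copy();t=camera('scene').copy()
print(o['clock'],o['position'],o['ft_force'],o['torque'])
R=cv2.resize(im[40:290,190:450],None,fx=1.5,fy=1.5,interpolation=cv2.INTER_CUBIC)
L=cv2.resize(t[185:285,190:290],(375,375),interpolation=cv2.INTER_CUBIC)
cv2.imwrite('pics/c3.png',np.hstack([R,L])[:,:,::-1])
E
```

```text
9.0 [ 0.56587708 -0.20509784  0.08474008] [-9.1480382   4.0996837  32.00254467] [ 0.77046288  1.73894722 -0.0315131 ]
```

View pics/c3.png

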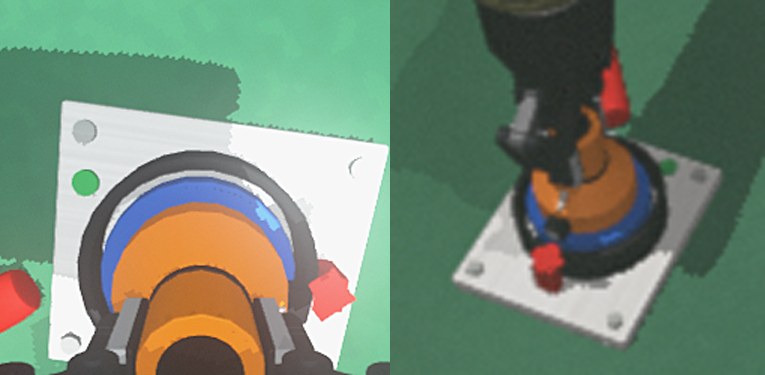

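The ring sits level with the cup rim and the port is above the red pointer. The force jump from 11 N to 32 N at the expected height (TCP z 0.0847) confirms the ring is on its stop.

```bash
python3 -c "
from workcell import *
print(hand_in())"
```

```text
the job is handed in; nothing more can be done
None
```

I seated the orange pod upright in the nest with its port over the red pointer, pressed the ring onto its stop at about 32 N, and handed in at about 9 s with the gripper still holding it down; no verdict came back.

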